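# Change the lab bench over to the next test

### The arm

A 6-joint arm with a two-finger parallel gripper is mounted at the origin on the work surface. World frame = base frame: x ahead of the robot, y to its left, z up, the work surface at z = 0. Lengths are in m, angles in rad, forces in N, time in s.
With the tool pointing down it reaches from about 0.375 to 0.975 m from the base axis. Payload 3.8 kg.
Tool frame: the origin (TCP) lies between the finger pads; the fingertips stand 11 mm ahead of it and the grasp point (between the pads) lies 8 mm behind it; z points along the fingers, y is the line along which they close (so a half turn about z gives the same grasp; the last joint's range is limited). The gripper opens to 85 mm and grips with 20 to 120 N. Pads are 22 mm wide; open, the fingers measure 114 mm over their backs; the gripper's body (76 mm by 85 mm) begins 54 mm behind the grasp point. The pads swing forward as they close: fully open they stand 13 mm farther back than shut.
Start: joints at [-1.212, 0.264, 1.604, -0, 1.274, -0.037], TCP at [0.26, -0.623, 0.242] pointing down, gripper open.
Joint ranges: [-2.63, 2.63], [-0.94, 2.18], [0.31, 2.57], [-1.31, 4.45], [0, 2.66], [-2.55, 2.55]. Speed limits (rad/s): [2.57, 2.57, 3.14, 3.14, 3.14, 3.14].

### API

Orientations are given as a unit quaternion [x, y, z, w].
In Python, from rig import sensors, vision, ticket gives the robot as it stands. The module is installed in compiled form; this text tells all that it offers.
- The arm moves only by the shell command python3 -m creep 'ROWS' [OPENING] [FORCE]. ROWS is text: rows parted by semicolons, each of 6 numbers parted by spaces: the shift along the world's x, y, z in mm, then the turn, a rotation vector about the world's x, y, z in rad. A call has 1 to 20 rows; each row is the pose to reach, as a shift and turn from the pose commanded when the call began; what a row does not reach only later rows make up. A row lasts 1/12 s, in which the tool goes at most 41.7 mm and 7.16 degrees, less where a joint would pass 70% of its speed; a pose out of reach is approached as far as the arm can. A call with a gripper value outside its range is refused whole. OPENING is the finger opening in mm, from 0 to 85.4, set as the call begins (- or left out, the last holds). The fingers move at their own pace and stop on an object; FORCE is the grip in N (left out, the last holds). Time passes only in rows, so rows that repeat a pose let the fingers close. It gives the time, the measured TCP pose, the force, the opening and the grip force at its end, in the units of the state.
- sensors.state(): the state, without advancing time (a new reading comes with each control period).
- vision.get_image(name): name is "side" or "top"; returns a dict with "frame" (384x512x3 uint8, red, green, blue), "mtx" (3x3 intrinsics, pixels), "pose" (4x4, takes a point from camera to world coordinates). Camera axes: x right, y down, z forward; pixel columns grow to the right and rows downward; lengths in m; the calibration is good to about 2 mm. A picture is of the moment at which its call begins. There is no depth.
- ticket.close_job(): hands the job in; it is judged then, once.
The state is a dict: "time_s": time; "joints": joint angles; "joint_velocities": joint speeds; "joint_torque": joint torques, N m; "eef_pos": TCP position; "eef_rot": TCP orientation; "force": force on the tool from outside, world axes, zero at the start; "wrist_torque": the same for the moment, N m; "opening": finger opening in m; "gripper_force": force on a finger pad.
Only numpy, scipy, OpenCV 4.12 (cv2) and the standard library are available. Lean on these libraries where they do the work, as an engineer would, in place of code of your own. Each camera call takes 0.05 s, during which the arm holds its last target. There are 200 camera calls.

### The job

Change the bench over to the next test: first take the empty beaker off the magnetic stirrer and stand it in the shallow metal tray, then set out the three corked flasks one after another, largest first: the largest in the middle of the stirrer's round plate, next the middle-sized one in the middle of the balance's round pan, last the smallest in the middle of the white tile. It is glass, so set each piece down gently and upright, never dropping it or tipping it over, and leave the reagent bottle and the lidded jar where they stand.

Things in the scene. Friction and masses are not known exactly. Their poses are not given: they have to be found in the camera images.
- beaker: empty open beaker of clear glass, straight sides, 52 mm across, 70 mm tall, wall 3 mm, floor 4 mm thick, about 60 g, loose; at the start it stands on the stirrer's plate, within about 15 mm of its centre. Origin: centre of the underside, z up; the yaw means nothing
- flask_large: empty conical flask of clear glass with a brown cork, loose, upright, about 130 g; largest of the three: foot 80 mm across, 125 mm tall with the cork. Its cone ends 85 mm above the foot; above that the straight neck, 30 mm across, goes up to 110 mm, then the cork (4 mm narrower) to 125 mm. Grip the neck, fingertips above the cone. Origin: centre of the underside, z up; yaw means nothing
- flask_medium: empty conical flask of clear glass with a brown cork, loose, upright, about 85 g; middle-sized of the three: foot 64 mm across, 100 mm tall with the cork. Its cone ends 62 mm above the foot; above that the straight neck, 26 mm across, goes up to 87 mm, then the cork (4 mm narrower) to 100 mm. Grip the neck, fingertips above the cone. Origin: centre of the underside, z up; yaw means nothing
- flask_small: empty conical flask of clear glass with a brown cork, loose, upright, about 50 g; smallest of the three: foot 48 mm across, 76 mm tall with the cork. Its cone ends 42 mm above the foot; above that the straight neck, 22 mm across, goes up to 64 mm, then the cork (4 mm narrower) to 76 mm. Grip the neck, fingertips above the cone. Origin: centre of the underside, z up; yaw means nothing
- stirrer: magnetic stirrer, white housing 155 mm (x) by 125 mm (y) by 42 mm high with a black knob at its front, fixed to the bench; on it a dark round plate 110 mm across, its top 50 mm above the bench. Origin: on the bench, straight below the centre of the plate; the housing reaches 95 mm to -x and 60 mm to +x of it
- balance: laboratory balance, flat grey housing 165 mm (x) by 140 mm (y) by 30 mm high with a display at its front, fixed; on it a bare metal round pan 110 mm across, its top 40 mm above the bench, which does not give. Origin: on the bench, straight below the centre of the pan; the housing reaches 105 mm to -x and 60 mm to +x of it
- tile: square white porcelain tile lying flat on the bench, fixed, 120 by 120 by 10 mm, its sides along x and y. Origin: centre of its underside (its top is 10 mm higher)
- tray: shallow open metal tray, fixed, 180 mm (x) by 140 mm (y) outside, walls 4 mm thick and 25 mm high, floor 4 mm thick. Origin: centre of its underside
- bottle: reagent bottle of clear glass with a blue screw cap, 66 mm across, 130 mm tall, loose, 350 g, standing among the flasks; not to be moved. Origin: centre of its underside
- jar: low amber glass jar with a black screw lid, 60 mm across, 60 mm tall, loose, 200 g, standing among the flasks; not to be moved. Origin: centre of its underside
Mind the look-alikes: they are no part of the job. Leave any orange look-alike of the tile alone.

How it is judged:
By the outcome, as a careful person would: the job done as asked, in the order asked, and still so for the second after the job is handed in, with the robot touching nothing.
It also fails if it takes over 128 s, if anything falls off the work surface, if the arm or the gripper's body presses on something with over 40 N, if the wrist force passes 120 N, or if a joint passes its speed limit or range.

## Working session

There is one attempt and no reset: what is moved stays moved. The work goes in short steps, Python scripts to look and compute and a shell command to move; the robot and the scene stay as the last step left them, time stands still between calls to the robot, and variables do not carry over. Pictures are saved under pics/ and viewed, at most 14 in all, crops included, and the job is handed in when it is done.

```bash
mkdir -p pics
cat > h.py <<'E'
import numpy as np,cv2
from rig import sensors,vision,ticket
def snap(n,f):
    d=vision.get_image(n); np.savez(f'pics/{f}.npz',**d)
    cv2.imwrite(f'pics/{f}.png',cv2.cvtColor(d['frame'],cv2.COLOR_RGB2BGR)); return d
def load(f): return np.load(f'pics/{f}.npz')
def ray(d,u,v,z):
    p=d['pose']; r=p[:3,:3]@np.linalg.inv(d['mtx'])@np.array([u,v,1.]); o=p[:3,3]
    return (o+r*(z-o[2])/r[2]).round(4)
def proj(d,P):
    p=d['pose']; c=p[:3,:3].T@(np.array(P)-p[:3,3]); q=d['mtx']@c; return (q[:2]/q[2]).round(1)
E
python3 - <<'E'
from h import *
for n in('top','side'):
    d=snap(n,n+'0'); print(d['mtx'],d['pose'])
    cv2.imwrite(f'pics/{n}0b.png',cv2.resize(cv2.imread(f'pics/{n}0.png'),(800,600),interpolation=cv2.INTER_CUBIC))
print(sensors.state())
E
```

```text
[[376.23846875   0.         255.46925004]
 [  0.         376.23846875 188.95633793]
 [  0.           0.           1.        ]] [[ 0.02436198 -0.99267123  0.11836525  0.30736612]
 [-0.99969253 -0.02473751 -0.00170431  0.05020009]
 [ 0.00461988 -0.11828733 -0.99296866  1.01868769]
 [ 0.          0.          0.          1.        ]]
[[386.25132308   0.         261.94940159]
 [  0.         386.25132308 192.10653632]
 [  0.           0.           1.        ]] [[ 0.70938208 -0.37470323  0.59697115 -0.23150036]
 [-0.70459871 -0.39842555  0.5871948  -0.5673029 ]
 [ 0.01782477 -0.83717058 -0.54665136  0.65082927]
 [ 0.          0.          0.          1.        ]]
{'time_s': 0.1, 'joints': array([-1.21192151e+00,  2.64677246e-01,  1.60528380e+00, -1.10184704e-05,
        1.27368820e+00, -3.69130535e-02]), 'joint_velocities': array([ 1.02979144e-03, -5.50824693e-05, -4.43435725e-03,  1.78794188e-04,
       -3.87168754e-04, -5.94996283e-04]), 'joint_torque': array([ 6.02961100e-04, -5.16705680e+01, -3.68590021e+01,  2.01087420e-05,
        6.27550078e-03, -3.46843514e-07]), 'eef_pos': array([ 0.25999258, -0.62220853,  0.24106184]), 'eef_rot': array([ 9.80481978e-01,  1.96606292e-01, -1.70019369e-04, -1.01415233e-03]), 'force': array([0.65196527, 0.27778536, 0.497453  ]), 'wrist_torque': array([-0.05654804, -0.00732375,  0.04753694]), 'gripper_force': 0.0, 'opening': 0.08535550026935562}
```

View pics/top0b.png

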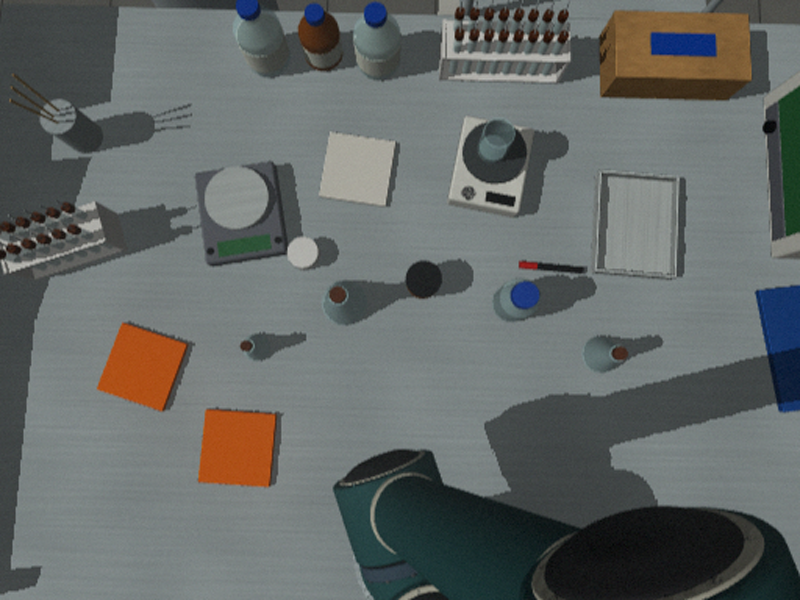

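View pics/side0b.png

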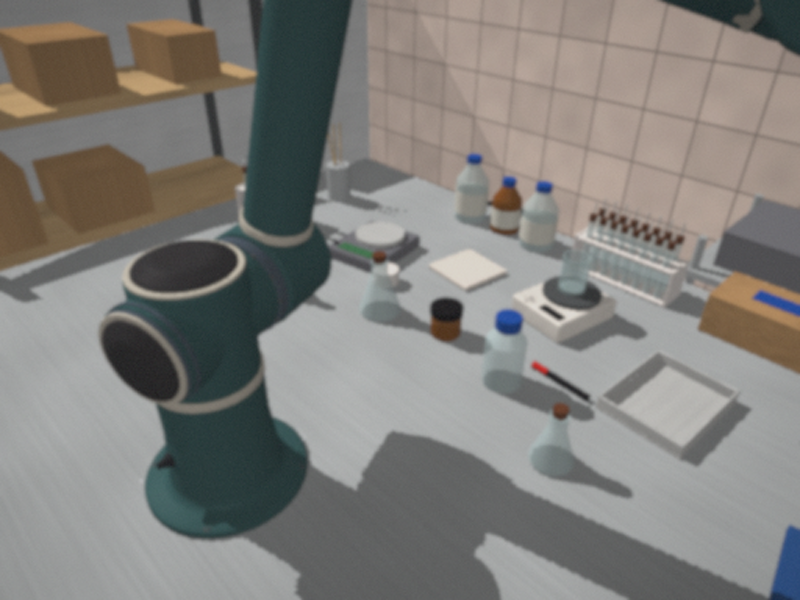

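The top view shows the large flask's cork at (338,295), the small one at (247,346), the medium at (620,353) and the beaker at (497,140). Balance pan is at (237,197), tile (359,169), tray (640,223). I'll enlarge these for accuracy.

Run:
```python
import cv2
a=cv2.imread('pics/top0.png')
for n,(x,y) in {'cA':(120,80),'cB':(280,70)}.items():
    cv2.imwrite(f'pics/{n}.png',cv2.resize(a[y:y+150+20,x:x+160],None,fx=5 if 0 else 3.5,fy=3.5,interpolation=cv2.INTER_CUBIC))
```

```text
(no output)
```

View pics/cA.png

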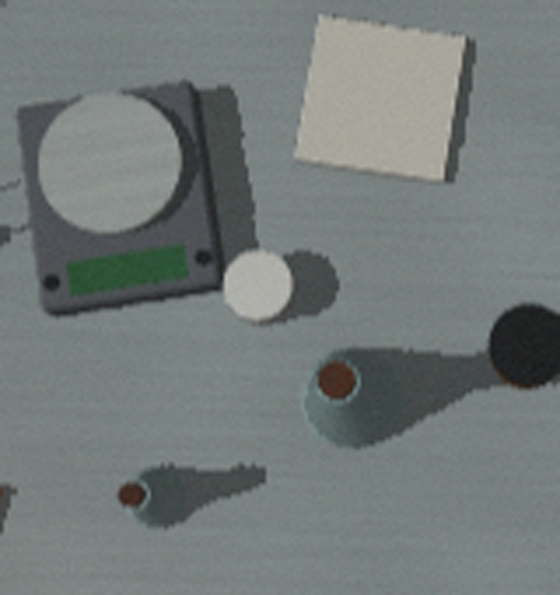

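View pics/cB.png

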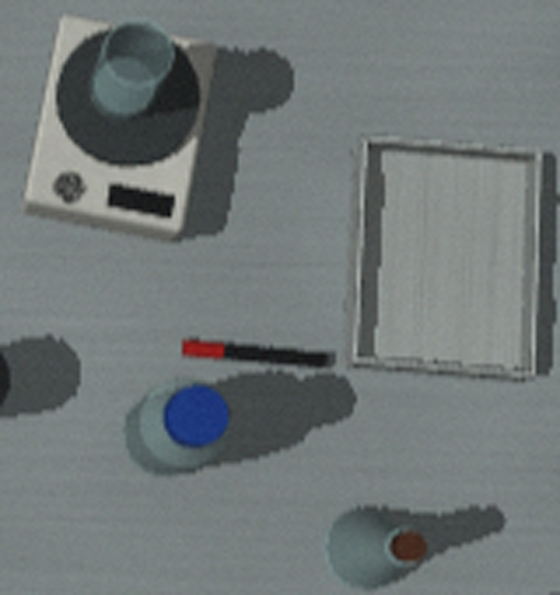

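The crops show pan centre at (110,163)A, tile corners (318,15),(467,38),(445,182),(295,158)A, corks at (337,381)A, (131,494)A and (408,546)B. Plate centre is (129,95)B, beaker rim (138,57)B, and tray rim corners (362,138),(545,152),(532,378),(352,366)B.

Run:
```python
from h import *
d=load('top0')
A=(120,80);B=(280,70)
def c(o,u,v,z):return ray(d,(u+.5)/3.5-.5+o[0],(v+.5)/3.5-.5+o[1],z)
for n,o,u,v,z in [('pan',A,110,163,.04),('large cork',A,337,381,.125),('large foot',A,354,398,.0),('small cork',A,131,494,.076),('small foot',A,163,496,0),('jar',A,527,346,.06),('white',A,258,285,.05),
('plate',B,129,95,.05),('beaker rim',B,138,57,.12),('beaker foot',B,123,88,.05),('bottle',B,196,415,.13),('med cork',B,408,546,.1),('med foot',B,370,547,0)]:
    p=c(o,u,v,z); print(n,p,np.hypot(*p[:2]).round(3))
t=[c(A,*q,.01) for q in [(318,15),(467,38),(445,182),(295,158)]]; print('tile',t,np.mean(t,0))
t=[c(B,*q,.025) for q in [(362,138),(545,152),(532,378),(352,366)]]; print('tray',t,np.mean(t,0))
s=load('side0')
for P in [(.26,-.62,.24)]:print(proj(s,P))
```

```text
pan [0.5857 0.3312 0.04  ] 0.673
large cork [0.4126 0.1432 0.125 ] 0.437
large foot [0.4144 0.1425 0.    ] 0.438
small cork [0.3337 0.2921 0.076 ] 0.443
small foot [0.3349 0.2869 0.    ] 0.441
jar [0.4497 0.0113 0.06  ] 0.45
white [0.4922 0.2126 0.05  ] 0.536
plate [ 0.6749 -0.1085  0.05  ] 0.684
beaker rim [ 0.6766 -0.1033  0.12  ] 0.684
beaker foot [ 0.6804 -0.1039  0.05  ] 0.688
bottle [ 0.4198 -0.1422  0.13  ] 0.443
med cork [ 0.3355 -0.2962  0.1   ] 0.448
med foot [ 0.3371 -0.3045  0.    ] 0.454
tile [array([0.7196, 0.1811, 0.01  ]), array([0.7037, 0.0619, 0.01  ]), array([0.5857, 0.0762, 0.01  ]), array([0.602 , 0.1947, 0.01  ])] [0.65275  0.128475 0.01    ]
tray [array([ 0.6543, -0.2948,  0.025 ]), array([ 0.6467, -0.4376,  0.025 ]), array([ 0.468 , -0.4219,  0.025 ]), array([ 0.4739, -0.2843,  0.025 ])] [ 0.560725 -0.35965   0.025   ]
[562.1 335.5]
```

```bash
python3 - <<'E'
from h import *
s=load('side0')
for n,P in dict(large=(.4126,.1432,.125),med=(.3355,-.2962,.1),rim=(.678,-.1035,.12),plate=(.675,-.1085,.05),pan=(.586,.331,.04),tile=(.653,.128,.01),jar=(.45,.011,.06),white=(.492,.2126,.05),bottle=(.42,-.142,.13)).items():print(n,proj(s,P)*1.5625)
E
python3 -m creep '60 75 0 0 0 0;110 140 0 0 0 0;417 518 0 0 0 0;417 518 0 0 0 0;417 518 0 0 0 0;417 518 0 0 0 0;417 518 0 0 0 0;417 518 0 0 0 0;417 518 0 0 0 0;417 518 0 0 0 0;417 518 0 0 0 0;417 518 0 0 0 0;417 518 0 0 0 0;417 518 0 0 0 0;417 518 0 0 0 0;417 518 0 0 0 0;417 518 0 0 0 0;417 518 0 0 0 0;417 518 0 0 0 0;417 518 0 0 0 0' 75
python3 - <<'E'
from h import *
snap('side','side1')
a=cv2.imread('pics/side1.png')
cv2.imwrite('pics/side1c.png',cv2.resize(a[100:260,220:500],None,fx=2.8,fy=2.8,interpolation=cv2.INTER_CUBIC))
E
```

```text
large [379.84375 253.4375 ]
med [561.40625 406.40625]
rim [577.96875 255.78125]
plate [573.125   289.84375]
pan [380.78125 231.875  ]
tile [468.4375  266.40625]
jar [446.25    305.15625]
white [386.09375 261.09375]
bottle [509.375   314.84375]
time_s: 1.77
eef_pos: [0.6764, -0.1057, 0.2418]
eef_rot: [0.981, 0.196, -0.001, -0.0]
force: [-0.7, -0.3, -0.3]
opening: 0.0751
gripper_force: 0.0
```

View pics/side1c.png

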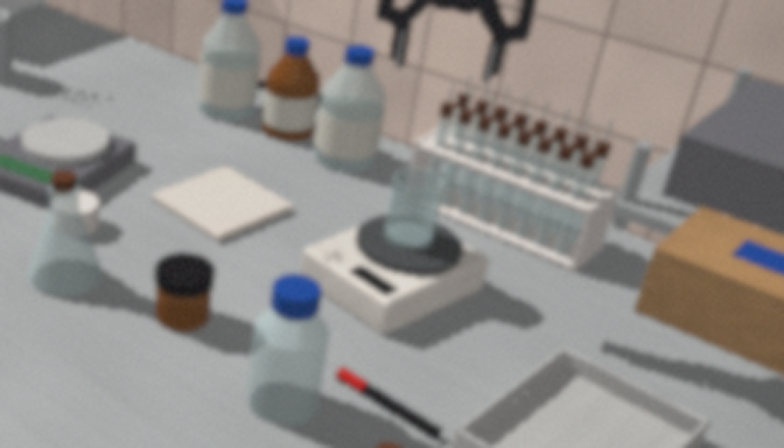

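The side view agrees with the estimates within 2–3 mm (beaker rim at (420,178)); now I'll go down and grasp the beaker.

```bash
python3 -m creep '1 2 -40 0 0 0;1 2 -75 0 0 0;1 2 -100 0 0 0;1 2 -120 0 0 0;1 2 -135 0 0 0;1 2 -145 0 0 0;1 2 -150 0 0 0;1 2 -150 0 0 0;1 2 -150 0 0 0' 75 30
python3 -m creep '0 0 0 0 0 0;0 0 0 0 0 0;0 0 0 0 0 0;0 0 0 0 0 0;0 0 0 0 0 0;0 0 0 0 0 0;0 0 0 0 0 0;0 0 0 0 0 0;0 0 0 0 0 0;0 0 0 0 0 0' 40 30
```

```text
time_s: 2.57
eef_pos: [0.679, -0.1033, 0.0935]
eef_rot: [0.981, 0.196, 0.001, 0.0]
force: [0.4, -0.1, 0.1]
opening: 0.0749
gripper_force: 0.0
time_s: 3.4
eef_pos: [0.6797, -0.103, 0.0944]
eef_rot: [0.98, 0.197, 0.002, 0.001]
force: [-0.0, -0.7, 5.9]
opening: 0.0518
gripper_force: 31.9
```

```bash
python3 -m creep '0 0 5 0 0 0;0 0 15 0 0 0;0 0 35 0 0 0;0 0 60 0 0 0;-5 -15 70 0 0 0;-20 -45 70 0 0 0;-35 -80 70 0 0 0;-52 -115 70 0 0 0;-69 -150 70 0 0 0;-85 -185 70 0 0 0;-100 -218 65 0 0 0;-112 -245 50 0 0 0;-118 -257 25 0 0 0;-118 -257 5 0 0 0;-118 -257 -13 0 0 0;-118 -257 -26 0 0 0;-118 -257 -34 0 0 0;-118 -257 -38 0 0 0;-118 -257 -40 0 0 0;-118 -257 -40 0 0 0'
python3 -m creep '0 0 -1 0 0 0;0 0 -2 0 0 0;0 0 -3 0 0 0;0 0 -4 0 0 0;0 0 -4 0 0 0'
python3 - <<'E'
from h import *
snap('side','side2')
a=cv2.imread('pics/side2.png')
cv2.imwrite('pics/side2c.png',cv2.resize(a[180:300,340:500],None,fx=4.5,fy=4.5,interpolation=cv2.INTER_CUBIC))
E
```

```text
time_s: 5.07
eef_pos: [0.5607, -0.3598, 0.0527]
eef_rot: [0.98, 0.197, 0.0, 0.0]
force: [-0.0, -0.6, -0.8]
opening: 0.0521
gripper_force: 31.5
time_s: 5.48
eef_pos: [0.5604, -0.3599, 0.0485]
eef_rot: [0.98, 0.197, 0.0, 0.0]
force: [-0.3, 0.0, 0.1]
opening: 0.0524
gripper_force: 31.5
```

View pics/side2c.png

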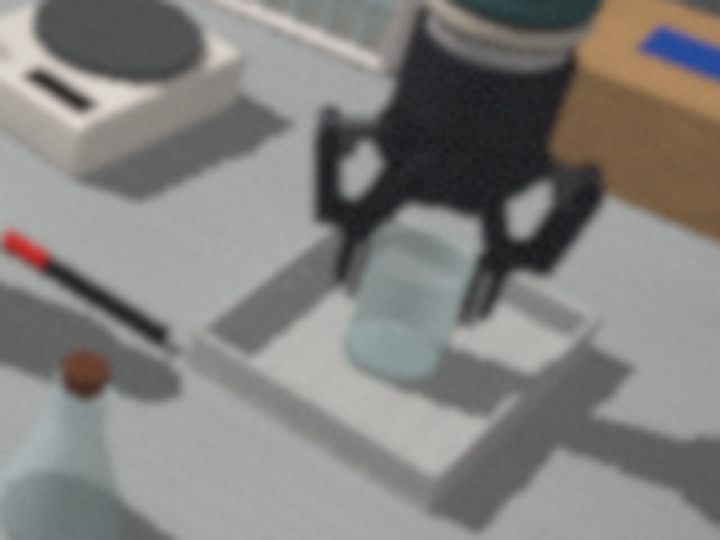

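The beaker has swung in the grip (rim near (428,242), foot near (394,350)), so it's tilted about the closing line. I'll measure the tilt.

Run:
```python
from h import *
from scipy.optimize import least_squares
from scipy.spatial.transform import Rotation as R
d=load('side2'); st=sensors.state(); q=R.from_quat(st['eef_rot']); T=st['eef_pos']
ty=q.apply([0,1,0]); print('closing axis',ty, 'toolx',q.apply([1,0,0]))
G=T+[0,0,.008]
obs=np.array([(428,242),(394,350)])  # rim centre, foot centre in crop
obs=(obs+.5)/4.5-.5+[340,180]
for t in np.deg2rad([-30,-20,-10,0,10,20,30]):
    Rt=R.from_rotvec(ty*t)
    # grasp point ~0.0515 above foot on the beaker axis
    f=proj(d,G+Rt.apply([0,0,-.0515])); r=proj(d,G+Rt.apply([0,0,.0185]))
    print(np.rad2deg(t).round(),((r-[340,180]+.5)*4.5-.5).round(),((f-[340,180]+.5)*4.5-.5).round(), 'lowest z',(G+Rt.apply([0,0,-.0515]))[2]-.026*abs(np.sin(t)))
snap('top','top2'); a=cv2.imread('pics/top2.png'); p=proj(load('top2'),G).astype(int); print(p)
cv2.imwrite('pics/top2c.png',cv2.resize(a[p[1]-50:p[1]+50,p[0]-50:p[0]+50],None,fx=5,fy=5,interpolation=cv2.INTER_CUBIC))
```

```text
closing axis [ 3.85592044e-01 -9.22669319e-01  3.22326500e-04] toolx [9.22669315e-01 3.85592121e-01 2.25837184e-04]
-30.0 [425. 246.] [392. 373.] lowest z -0.0011121451036974206
-20.0 [425. 247.] [391. 368.] lowest z -0.0007985301115796123
-10.0 [425. 249.] [391. 361.] lowest z 0.0012557119272843757
0.0 [425. 252.] [391. 352.] lowest z 0.004988163908040313
10.0 [425. 256.] [393. 341.] lowest z 0.0012557119272843757
20.0 [424. 261.] [395. 328.] lowest z -0.0007985301115796123
30.0 [423. 267.] [397. 314.] lowest z -0.0011121451036974206
[412 140]
```

The tilt is only perspective: an upright beaker projects to (425,252)/(391,352), matching what I see. Lowering to contact.

```bash
python3 -m creep '0 0 -0.5 0 0 0;0 0 -1 0 0 0;0 0 -1 0 0 0;0 0 -1 0 0 0'; python3 -m creep '0 0 -0.5 0 0 0;0 0 -1 0 0 0;0 0 -1 0 0 0;0 0 -1 0 0 0'
```

```text
time_s: 5.92
eef_pos: [0.5604, -0.3599, 0.0485]
eef_rot: [0.98, 0.197, 0.0, 0.0]
force: [-1.6, 0.5, 5.7]
opening: 0.0523
gripper_force: 32.0
time_s: 6.25
eef_pos: [0.5604, -0.3599, 0.0484]
eef_rot: [0.98, 0.197, 0.0, 0.0]
force: [-4.4, 2.0, 10.5]
opening: 0.0523
gripper_force: 32.3
```

```bash
python3 -m creep '0 0 1 0 0 0;0 0 1 0 0 0'; python3 -m creep '0 0 0 0 0 0;0 0 0 0 0 0;0 0 0 0 0 0;0 0 0 0 0 0;0 0 0 0 0 0;0 0 0 0 0 0' 76; python3 -m creep '0 0 5 0 0 0;0 0 15 0 0 0;0 0 35 0 0 0;0 0 65 0 0 0;0 0 105 0 0 0;0 0 145 0 0 0;0 0 150 0 0 0;0 0 150 0 0 0'
python3 - <<'E'
from h import *
d=snap('side','side3')
a=cv2.imread('pics/side3.png')
cv2.imwrite('pics/side3c.png',cv2.resize(a[180:300,340:500],None,fx=4.5,fy=4.5,interpolation=cv2.INTER_CUBIC))
E
```

```text
time_s: 6.42
eef_pos: [0.5605, -0.36, 0.0484]
eef_rot: [0.98, 0.197, 0.0, 0.0]
force: [-2.5, 1.7, 7.5]
opening: 0.0523
gripper_force: 32.1
time_s: 6.92
eef_pos: [0.5601, -0.3598, 0.0469]
eef_rot: [0.98, 0.197, -0.0, -0.0]
force: [-0.4, -0.9, -0.1]
opening: 0.0757
gripper_force: 0.0
time_s: 7.58
eef_pos: [0.5631, -0.3618, 0.2042]
eef_rot: [0.98, 0.197, 0.004, 0.004]
force: [0.0, -0.1, 0.1]
opening: 0.0759
gripper_force: 0.0
```

View pics/side3c.png

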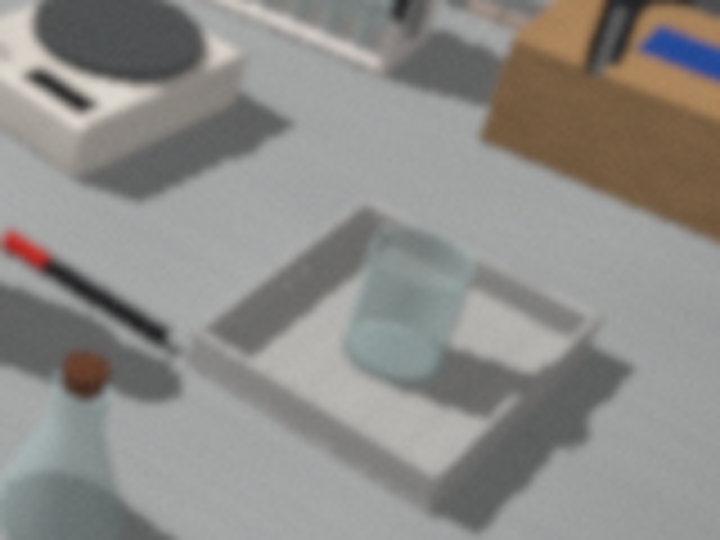

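Beaker stands upright in the tray (rim (425,250), foot (393,350)). Next: the large flask.

```bash
python3 -m creep '-10 20 10 0 0 0;-148 503 10 0 0 0;-148 503 10 0 0 0;-148 503 10 0 0 0;-148 503 10 0 0 0;-148 503 10 0 0 0;-148 503 10 0 0 0;-148 503 10 0 0 0;-148 503 10 0 0 0;-148 503 10 0 0 0;-148 503 10 0 0 0;-148 503 10 0 0 0;-148 503 10 0 0 0;-148 503 10 0 0 0;-148 503 10 0 0 0;-148 503 10 0 0 0;-148 503 10 0 0 0' 62
python3 -m creep '0 0 0 0 0 0;0 0 0 0 0 0'
python3 - <<'E'
from h import *
d=snap('side','side4'); snap('top','top4')
a=cv2.imread('pics/side4.png')
cv2.imwrite('pics/side4c.png',cv2.resize(a[100:250,160:360],None,fx=4,fy=4,interpolation=cv2.INTER_CUBIC))
for P in [(.4126,.1432,.125),(.4126,.1432,.0)]: print((proj(d,P)-[160,100]+.5)*4-.5)
print(sensors.state()['joints'])
E
```

```text
time_s: 9.05
eef_pos: [0.412, 0.142, 0.2063]
eef_rot: [0.981, 0.196, -0.001, 0.0]
force: [-0.5, 0.0, -0.7]
opening: 0.0619
gripper_force: 0.0
time_s: 9.22
eef_pos: [0.4126, 0.1418, 0.207]
eef_rot: [0.981, 0.195, -0.0, 0.0]
force: [-0.1, 0.2, 0.1]
opening: 0.0618
gripper_force: 0.0
[333.9 250.3]
[335.5 397.1]
[ 2.74654130e-01 -1.75179403e-01  2.12741707e+00 -1.99144584e-05
  1.18953405e+00  1.45204672e+00]
```

View pics/side4c.png

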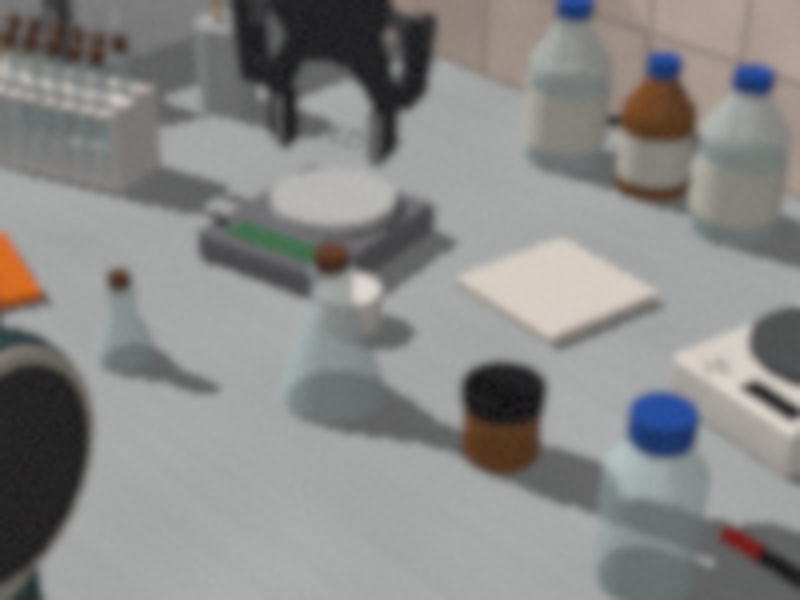

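The large flask's cork top at (332,250) and foot at (335,396) match the prediction. Descending.

```bash
python3 -m creep '0 1 -25 0 0 0;0 1 -50 0 0 0;0 1 -72 0 0 0;0 1 -88 0 0 0;0 1 -99 0 0 0;0 1 -105 0 0 0;0 1 -107 0 0 0;0 1 -107 0 0 0;0 1 -107 0 0 0'
python3 -m creep '0 0 0 0 0 0;0 0 0 0 0 0;0 0 0 0 0 0;0 0 0 0 0 0;0 0 0 0 0 0;0 0 0 0 0 0;0 0 0 0 0 0;0 0 0 0 0 0;0 0 0 0 0 0;0 0 0 0 0 0;0 0 0 0 0 0;0 0 0 0 0 0' 15 35
python3 -m creep '0 0 3 0 0 0;0 0 10 0 0 0;0 0 25 0 0 0;0 0 45 0 0 0;0 0 70 0 0 0;0 0 90 0 0 0;0 0 90 0 0 0;0 0 90 0 0 0'
```

```text
time_s: 10.07
eef_pos: [0.4132, 0.1443, 0.1013]
eef_rot: [0.981, 0.196, 0.001, -0.0]
force: [-0.9, -0.5, -0.3]
opening: 0.0624
gripper_force: 0.0
time_s: 11.07
eef_pos: [0.413, 0.1446, 0.1012]
eef_rot: [0.98, 0.197, 0.001, -0.0]
force: [-0.9, 1.8, 6.2]
opening: 0.0287
gripper_force: 34.6
time_s: 11.73
eef_pos: [0.413, 0.1443, 0.1914]
eef_rot: [0.98, 0.197, 0.001, -0.0]
force: [-0.5, 1.2, -1.9]
opening: 0.0288
gripper_force: 34.8
```

```bash
python3 -m creep '5 -5 8 0 0 0;16 -15 15 0 0 0;31 -30 20 0 0 0;50 -48 20 0 0 0;71 -68 20 0 0 0;92 -89 20 0 0 0;113 -109 20 0 0 0;134 -129 20 0 0 0;155 -149 20 0 0 0;176 -170 20 0 0 0;197 -190 15 0 0 0;215 -207 8 0 0 0;231 -223 0 0 0 0;244 -235 -8 0 0 0;254 -245 -16 0 0 0;262 -253 -22 0 0 0;262 -253 -26 0 0 0;262 -253 -28 0 0 0;262 -253 -28 0 0 0;262 -253 -28 0 0 0'
python3 - <<'E'
from h import *
d=snap('side','side5'); t=snap('top','top5'); print(sensors.state()['eef_pos'])
a=cv2.imread('pics/side5.png')[120:240,300:440]; b=cv2.imread('pics/top5.png')[70:190,250:390]
cv2.imwrite('pics/s5c.png',cv2.resize(np.vstack([a,b])[:, :] if 0 else np.hstack([a,b]),None,fx=2.85,fy=2.85*1,interpolation=cv2.INTER_CUBIC))
def c(o,P,dd):return (proj(dd,P)-o+.5)*2.85-.5
for n,P in dict(foot=(.675,-.1085,.064),plate=(.675,-.1085,.05),pe1=(.73,-.1085,.05),pe2=(.675,-.0535,.05)).items(): print(n,c([300,120],P,d),c([250-140,70],P,t))
E
```

```text
time_s: 13.4
eef_pos: [0.6736, -0.1081, 0.1622]
eef_rot: [0.98, 0.197, -0.0, -0.0]
force: [0.4, 0.4, -0.9]
opening: 0.0288
gripper_force: 34.9
[ 0.67415991 -0.10813675  0.16310461]
foot [193.585 176.2  ] [592.015  71.605]
plate [191.305 187.6  ] [589.45   77.305]
pe1 [219.52 168.79] [589.735  21.16 ]
pe2 [146.56 167.65] [530.74   75.595]
```

View pics/s5c.png

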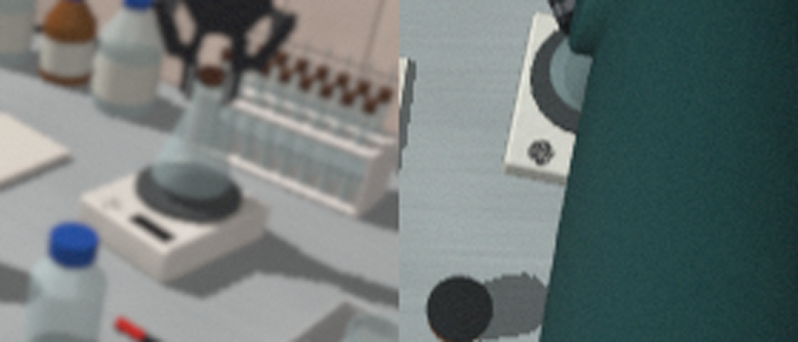

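The flask hangs upright with its foot at (193,175), just above the plate centre (190,188), as predicted. Lowering.

```bash
python3 -m creep '0 0 -3 0 0 0;0 0 -6 0 0 0;0 0 -9 0 0 0;0 0 -10 0 0 0;0 0 -11 0 0 0;0 0 -11 0 0 0'; python3 -m creep '0 0 -0.7 0 0 0;0 0 -1.4 0 0 0;0 0 -1.4 0 0 0'
```

```text
time_s: 14.0
eef_pos: [0.6743, -0.1087, 0.1514]
eef_rot: [0.98, 0.197, 0.0, -0.0]
force: [-0.4, -1.4, -1.0]
opening: 0.0286
gripper_force: 35.0
time_s: 14.25
eef_pos: [0.6747, -0.1086, 0.1514]
eef_rot: [0.98, 0.197, 0.001, 0.0]
force: [-2.1, 1.6, 4.8]
opening: 0.0286
gripper_force: 35.5
```

```bash
python3 -m creep '0 0 0.7 0 0 0;0 0 0.7 0 0 0'; python3 -m creep '0 0 0 0 0 0;0 0 0 0 0 0;0 0 0 0 0 0;0 0 0 0 0 0;0 0 0 0 0 0;0 0 0 0 0 0;0 0 0 0 0 0' 62; python3 -m creep '0 0 5 0 0 0;0 0 15 0 0 0;0 0 35 0 0 0;0 0 65 0 0 0;-10 -5 90 0 0 0;-339 -190 90 0 0 0;-339 -190 90 0 0 0;-339 -190 90 0 0 0;-339 -190 90 0 0 0;-339 -190 90 0 0 0;-339 -190 90 0 0 0;-339 -190 90 0 0 0;-339 -190 90 0 0 0;-339 -190 90 0 0 0;-339 -190 90 0 0 0;-339 -190 90 0 0 0;-339 -190 90 0 0 0;-339 -190 90 0 0 0'
python3 - <<'E'
from h import *
d=snap('side','side6'); t=snap('top','top6'); print(sensors.state()['eef_pos'])
a=cv2.imread('pics/side6.png')[130:330,300:440]; b=cv2.imread('pics/top6.png')[70:270,260:400]
cv2.imwrite('pics/s6c.png',cv2.resize(np.hstack([a,b]),None,fx=2.85,fy=2.85,interpolation=cv2.INTER_CUBIC))
def c(o,P,dd):return (proj(dd,P)-o+.5)*2.85-.5
for n,P in dict(Lcork=(.675,-.1085,.175),Lfoot=(.675,-.1085,.05),medcork=(.336,-.298,.1),medfoot=(.336,-.298,.0)).items(): print(n,c([300,130],P,d),c([260-140,70],P,t))
E
```

```text
time_s: 14.42
eef_pos: [0.6746, -0.1087, 0.1514]
eef_rot: [0.98, 0.197, 0.0, 0.0]
force: [-2.2, 1.9, 3.7]
opening: 0.0287
gripper_force: 35.3
time_s: 15.0
eef_pos: [0.6742, -0.1088, 0.1504]
eef_rot: [0.98, 0.197, -0.0, -0.0]
force: [-0.2, -0.1, 0.0]
opening: 0.0622
gripper_force: 0.0
time_s: 16.5
eef_pos: [0.3363, -0.2986, 0.2413]
eef_rot: [0.98, 0.197, 0.001, 0.0]
force: [0.0, -0.2, -0.9]
opening: 0.0623
gripper_force: 0.0
[ 0.33649811 -0.29823088  0.24083746]
Lcork [212.68  50.23] [586.03  22.3 ]
Lfoot [191.305 159.1  ] [560.95   77.305]
medcork [172.495 372.565] [790.375 443.815]
medfoot [152.26  468.325] [750.475 446.38 ]
```

View pics/s6c.png

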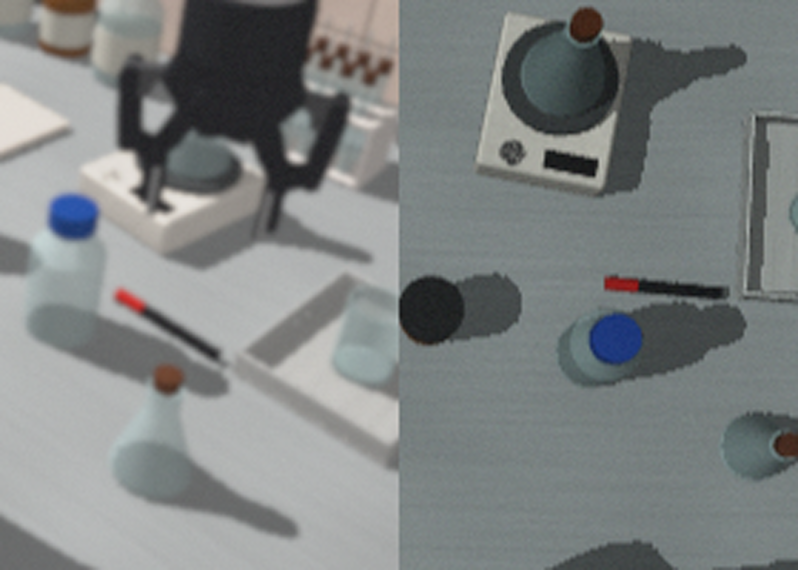

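The large flask stands upright, centred on the plate ((562,77) top view). The medium flask's cork (788,444) suggests y ≈ -0.296. Descend and grasp.

```bash
python3 -m creep '0 2 -30 0 0 0;0 2 -65 0 0 0;0 2 -95 0 0 0;0 2 -120 0 0 0;0 2 -140 0 0 0;0 2 -153 0 0 0;0 2 -160 0 0 0;0 2 -162 0 0 0;0 2 -162 0 0 0;0 2 -162 0 0 0'
python3 -m creep '0 0 0 0 0 0;0 0 0 0 0 0;0 0 0 0 0 0;0 0 0 0 0 0;0 0 0 0 0 0;0 0 0 0 0 0;0 0 0 0 0 0;0 0 0 0 0 0;0 0 0 0 0 0;0 0 0 0 0 0;0 0 0 0 0 0;0 0 0 0 0 0' 12 30
python3 -m creep '0 0 3 0 0 0;0 0 10 0 0 0;0 0 25 0 0 0;0 0 45 0 0 0;0 0 70 0 0 0;0 0 100 0 0 0;0 0 130 0 0 0;0 0 150 0 0 0;0 0 160 0 0 0;0 0 160 0 0 0;0 0 160 0 0 0'
```

```text
time_s: 17.43
eef_pos: [0.3363, -0.2972, 0.0795]
eef_rot: [0.98, 0.197, 0.0, 0.001]
force: [-0.6, -0.1, 0.1]
opening: 0.062
gripper_force: 0.0
time_s: 18.43
eef_pos: [0.3357, -0.2972, 0.0795]
eef_rot: [0.981, 0.196, 0.0, 0.0]
force: [-1.4, 1.3, 6.2]
opening: 0.025
gripper_force: 29.3
time_s: 19.35
eef_pos: [0.3351, -0.2967, 0.2383]
eef_rot: [0.98, 0.197, 0.0, 0.0]
force: [0.3, -0.4, -1.9]
opening: 0.0252
gripper_force: 29.6
```

```bash
python3 -m creep '2 6 0 0 0 0;7 19 0 0 0 0;16 39 0 0 0 0;26 65 0 0 0 0;37 93 0 0 0 0;49 123 0 0 0 0;61 152 0 0 0 0;73 182 0 0 0 0;84 212 0 0 0 0;96 242 0 0 0 0;108 271 0 0 0 0;120 301 0 0 0 0;132 331 0 0 0 0;144 360 0 0 0 0;155 390 0 0 0 0;167 420 0 0 0 0;179 450 0 0 0 0;191 479 0 0 0 0;203 509 0 0 0 0;213 535 0 0 0 0'
python3 -m creep '9 23 -5 0 0 0;18 45 -15 0 0 0;26 65 -27 0 0 0;32 80 -42 0 0 0;36 90 -58 0 0 0;38 93 -73 0 0 0;38 93 -86 0 0 0;38 93 -96 0 0 0;38 93 -101 0 0 0;38 93 -103 0 0 0;38 93 -103 0 0 0;38 93 -103 0 0 0'
python3 - <<'E'
from h import *
d=snap('side','side7'); t=snap('top','top7'); p=sensors.state()['eef_pos'];print(p)
a=cv2.imread('pics/side7.png')[80:200,190:330]; b=cv2.imread('pics/top7.png')[70:190,100:240]
cv2.imwrite('pics/s7c.png',cv2.resize(np.hstack([a,b]),None,fx=2.85,fy=2.85,interpolation=cv2.INTER_CUBIC))
def c(o,P,dd):return (proj(dd,P)-o+.5)*2.85-.5
for n,P in dict(pan=(.586,.331,.04),foot=(p[0],p[1],p[2]-.0795)).items(): print(n,c([190,80],P,d),c([100-140,70],P,t))
E
```

```text
time_s: 21.02
eef_pos: [0.547, 0.2402, 0.2355]
eef_rot: [0.98, 0.197, -0.002, 0.0]
force: [0.2, -1.0, -0.6]
opening: 0.0244
gripper_force: 29.6
time_s: 22.02
eef_pos: [0.5868, 0.331, 0.1366]
eef_rot: [0.981, 0.196, 0.001, -0.0]
force: [0.1, -0.2, -1.4]
opening: 0.0251
gripper_force: 29.6
[0.58703265 0.33126673 0.13709379]
pan [153.97  195.865] [545.845 160.81 ]
foot [154.255 182.47 ] [540.43  154.255]
```

View pics/s7c.png

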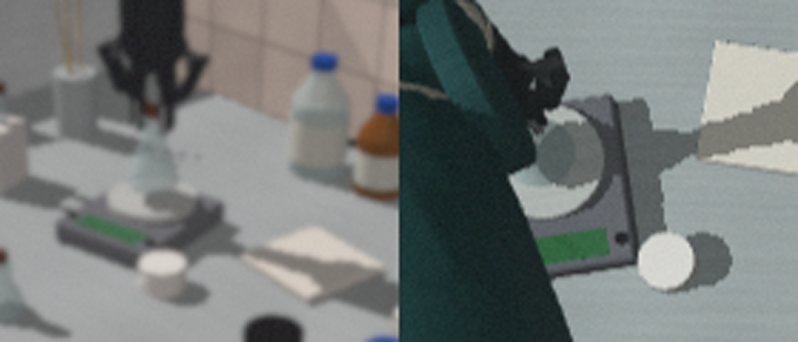

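The medium flask hangs upright over the pan, foot at about (154,182) as predicted and pan centre at (154,200). Lowering the last 17 mm.

```bash
python3 -m creep '0 0 -4 0 0 0;0 0 -8 0 0 0;0 0 -12 0 0 0;0 0 -14 0 0 0;0 0 -15 0 0 0;0 0 -16 0 0 0;0 0 -16 0 0 0'; python3 -m creep '0 0 -0.7 0 0 0;0 0 -1.4 0 0 0;0 0 -1.4 0 0 0'
```

```text
time_s: 22.7
eef_pos: [0.5863, 0.3313, 0.1197]
eef_rot: [0.98, 0.197, 0.0, -0.0]
force: [0.4, -0.5, -0.8]
opening: 0.0249
gripper_force: 29.6
time_s: 22.95
eef_pos: [0.5868, 0.3316, 0.1196]
eef_rot: [0.98, 0.197, 0.001, -0.0]
force: [-1.3, -0.9, 5.3]
opening: 0.0248
gripper_force: 30.1
```

```bash
python3 -m creep '0 0 0.7 0 0 0;0 0 0.7 0 0 0'; python3 -m creep '0 0 0 0 0 0;0 0 0 0 0 0;0 0 0 0 0 0;0 0 0 0 0 0;0 0 0 0 0 0;0 0 0 0 0 0;0 0 0 0 0 0' 58; python3 -m creep '0 0 5 0 0 0;0 0 15 0 0 0;0 0 35 0 0 0;0 0 65 0 0 0;-10 -2 95 0 0 0;-35 -6 110 0 0 0;-70 -12 110 0 0 0;-110 -18 110 0 0 0;-253 -39 110 0 0 0;-253 -39 110 0 0 0;-253 -39 110 0 0 0;-253 -39 110 0 0 0;-253 -39 110 0 0 0;-253 -39 110 0 0 0;-253 -39 110 0 0 0;-253 -39 110 0 0 0'
python3 - <<'E'
from h import *
d=snap('side','side8'); t=snap('top','top8'); p=sensors.state()['eef_pos'];print(p)
a=cv2.imread('pics/side8.png')[80:230,160:300]; b=cv2.imread('pics/top8.png')[90:240,110:250]
cv2.imwrite('pics/s8c.png',cv2.resize(np.hstack([a,b]),None,fx=2.85,fy=2.85,interpolation=cv2.INTER_CUBIC))
def c(o,P,dd):return (proj(dd,P)-o+.5)*2.85-.5
for n,P in dict(pan=(.586,.331,.04),Mcork=(.586,.331,.14),Scork=(.3337,.2921,.076),Sfoot=(.3337,.2921,0)).items(): print(n,c([160,80],P,d),c([110-140,90],P,t))
E
```

```text
time_s: 23.12
eef_pos: [0.5866, 0.3315, 0.1196]
eef_rot: [0.98, 0.197, 0.001, -0.0]
force: [-1.1, 0.7, 4.4]
opening: 0.0248
gripper_force: 30.0
time_s: 23.7
eef_pos: [0.5862, 0.3311, 0.1187]
eef_rot: [0.98, 0.197, -0.0, 0.0]
force: [-0.5, 0.3, 0.6]
opening: 0.0579
gripper_force: 0.0
time_s: 25.03
eef_pos: [0.3346, 0.2927, 0.2297]
eef_rot: [0.981, 0.196, 0.001, -0.0]
force: [0.2, -0.7, -0.8]
opening: 0.0578
gripper_force: 0.0
[0.33439489 0.29241588 0.2291167 ]
pan [239.47  195.865] [517.345 103.81 ]
Mcork [238.615 119.2  ] [485.14  70.18]
Scork [ 86.995 250.87 ] [534.16  373.705]
Sfoot [ 92.695 311.86 ] [554.68 376.27]
```

View pics/s8c.png

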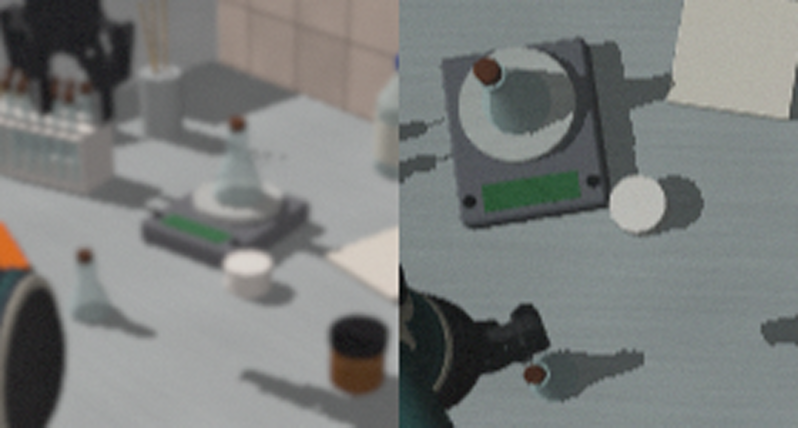

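The medium flask stands centred on the pan. The small one's cork at (84,253)/(535,374) matches within 2 mm. Grasp it.

```bash
python3 -m creep '0 0 -30 0 0 0;0 0 -65 0 0 0;0 0 -98 0 0 0;0 0 -125 0 0 0;0 0 -146 0 0 0;0 0 -160 0 0 0;0 0 -168 0 0 0;0 0 -170 0 0 0;0 0 -170 0 0 0;0 0 -170 0 0 0'
python3 -m creep '0 0 0 0 0 0;0 0 0 0 0 0;0 0 0 0 0 0;0 0 0 0 0 0;0 0 0 0 0 0;0 0 0 0 0 0;0 0 0 0 0 0;0 0 0 0 0 0;0 0 0 0 0 0;0 0 0 0 0 0;0 0 0 0 0 0;0 0 0 0 0 0' 10 28
python3 -m creep '0 0 3 0 0 0;0 0 10 0 0 0;0 0 25 0 0 0;0 0 45 0 0 0;0 0 70 0 0 0;0 0 95 0 0 0;0 0 110 0 0 0;0 0 110 0 0 0;0 0 110 0 0 0'
```

```text
time_s: 25.97
eef_pos: [0.3342, 0.2928, 0.0597]
eef_rot: [0.981, 0.196, 0.001, -0.0]
force: [0.0, 0.0, 0.0]
opening: 0.058
gripper_force: 0.0
time_s: 26.97
eef_pos: [0.334, 0.2929, 0.0598]
eef_rot: [0.98, 0.197, 0.001, -0.0]
force: [-0.6, -0.7, 5.8]
opening: 0.0205
gripper_force: 27.9
time_s: 27.72
eef_pos: [0.3336, 0.2924, 0.1696]
eef_rot: [0.98, 0.197, 0.001, -0.0]
force: [0.4, -0.5, -1.1]
opening: 0.0209
gripper_force: 27.4
```

```bash
python3 -m creep '6 -3 0 0 0 0;19 -10 0 0 0 0;38 -20 0 0 0 0;61 -31 0 0 0 0;86 -44 0 0 0 0;112 -58 0 0 0 0;138 -71 0 0 0 0;164 -84 0 0 0 0;190 -98 0 0 0 0;215 -111 0 0 0 0;240 -123 0 0 0 0;263 -135 -6 0 0 0;283 -145 -16 0 0 0;299 -154 -29 0 0 0;311 -160 -43 0 0 0;319 -164 -57 0 0 0;319 -164 -70 0 0 0;319 -164 -80 0 0 0;319 -164 -85 0 0 0;319 -164 -85 0 0 0'
python3 - <<'E'
from h import *
d=snap('side','side9'); t=snap('top','top9'); p=sensors.state()['eef_pos'];print(p)
a=cv2.imread('pics/side9.png')[110:230,230:370]; b=cv2.imread('pics/top9.png')[60:180,160:300]
cv2.imwrite('pics/s9c.png',cv2.resize(np.hstack([a,b]),None,fx=2.85,fy=2.85,interpolation=cv2.INTER_CUBIC))
def c(o,P,dd):return (proj(dd,P)-o+.5)*2.85-.5
for n,P in dict(tile=(.6528,.1285,.01),foot=(p[0],p[1],p[2]-.0598)).items(): print(n,c([230,110],P,d),c([160-140,60],P,t))
E
```

```text
time_s: 29.38
eef_pos: [0.6498, 0.1282, 0.081]
eef_rot: [0.98, 0.197, -0.003, -0.0]
force: [-1.6, 0.4, -0.2]
opening: 0.0206
gripper_force: 27.4
[0.65171066 0.1285948  0.0838738 ]
tile [199.57 173.35] [595.435 136.585]
foot [199.57 163.09] [594.295 132.595]
```

View pics/s9c.png

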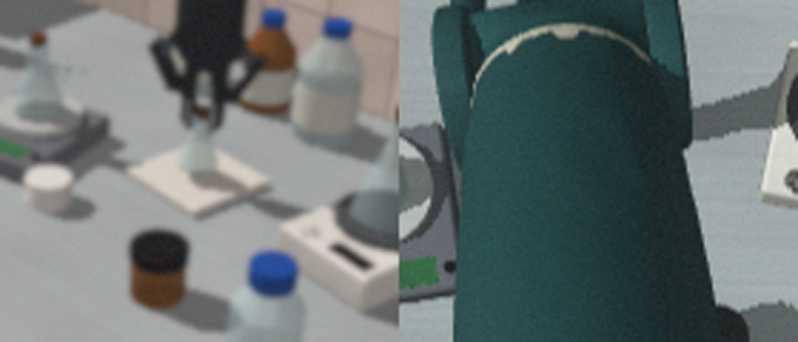

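The small flask hangs upright over the tile, foot at about (198,163) and tile centre at (199,177). Lowering.

```bash
python3 -m creep '0 0 -4 0 0 0;0 0 -8 0 0 0;0 0 -11 0 0 0;0 0 -13 0 0 0;0 0 -14 0 0 0;0 0 -14 0 0 0;0 0 -14 0 0 0'; python3 -m creep '0 0 -0.7 0 0 0;0 0 -1.4 0 0 0;0 0 -1.4 0 0 0'
```

```text
time_s: 30.07
eef_pos: [0.6523, 0.1282, 0.07]
eef_rot: [0.98, 0.197, 0.0, 0.0]
force: [0.5, -0.0, 0.1]
opening: 0.0207
gripper_force: 27.4
time_s: 30.32
eef_pos: [0.6529, 0.1285, 0.0699]
eef_rot: [0.98, 0.197, 0.001, -0.0]
force: [-2.4, -0.6, 5.4]
opening: 0.0205
gripper_force: 28.0
```

```bash
python3 -m creep '0 0 0.7 0 0 0;0 0 0.7 0 0 0'; python3 -m creep '0 0 0 0 0 0;0 0 0 0 0 0;0 0 0 0 0 0;0 0 0 0 0 0;0 0 0 0 0 0;0 0 0 0 0 0;0 0 0 0 0 0' 58; python3 -m creep '0 0 5 0 0 0;0 0 15 0 0 0;0 0 35 0 0 0;0 0 65 0 0 0;0 0 100 0 0 0;0 0 140 0 0 0;-30 0 180 0 0 0;-180 -20 200 0 0 0;-180 -20 200 0 0 0;-180 -20 200 0 0 0;-180 -20 200 0 0 0;-180 -20 200 0 0 0'; python3 -m creep '-150 -660 0 0 0 0;-150 -660 0 0 0 0;-150 -660 0 0 0 0;-150 -660 0 0 0 0;-150 -660 0 0 0 0;-150 -660 0 0 0 0;-150 -660 0 0 0 0;-150 -660 0 0 0 0;-150 -660 0 0 0 0;-150 -660 0 0 0 0;-150 -660 0 0 0 0;-150 -660 0 0 0 0;-150 -660 0 0 0 0;-150 -660 0 0 0 0;-150 -660 0 0 0 0;-150 -660 0 0 0 0;-150 -660 0 0 0 0;-150 -660 0 0 0 0;-150 -660 0 0 0 0'
python3 - <<'E'
from h import *
t=snap('top','top10'); d=snap('side','side10')
a=cv2.imread('pics/top10.png')[60:260,110:450];b=cv2.imread('pics/side10.png')[100:300,190:480]
b=cv2.copyMakeBorder(b,0,0,0,50,cv2.BORDER_CONSTANT)
cv2.imwrite('pics/fin.png',cv2.resize(a,None,fx=2.35,fy=2.35,interpolation=cv2.INTER_CUBIC))
def c(P):return (proj(t,P)-[110,60]+.5)*2.35-.5
for n,P in dict(tile=(.6528,.1285,.01),pan=(.586,.331,.04),plate=(.675,-.1085,.05)).items(): print(n,c(P))
E
```

```text
time_s: 30.48
eef_pos: [0.6526, 0.1283, 0.0699]
eef_rot: [0.98, 0.197, 0.0, -0.0]
force: [-0.8, 1.4, 3.9]
opening: 0.0209
gripper_force: 27.8
time_s: 31.07
eef_pos: [0.6522, 0.1282, 0.069]
eef_rot: [0.98, 0.197, -0.0, 0.0]
force: [-0.4, -1.2, 0.3]
opening: 0.0581
gripper_force: 0.0
time_s: 32.07
eef_pos: [0.4674, 0.1077, 0.2714]
eef_rot: [0.98, 0.197, 0.0, -0.0]
force: [-1.0, -0.1, 0.8]
opening: 0.0579
gripper_force: 0.0
time_s: 33.65
eef_pos: [0.3222, -0.5521, 0.2692]
eef_rot: [0.981, 0.196, 0.0, -0.0]
force: [0.2, 0.4, -1.3]
opening: 0.0577
gripper_force: 0.0
tile [279.385 112.535]
pan [ 97.495 156.01 ]
plate [485.95   87.155]
```

View pics/fin.png

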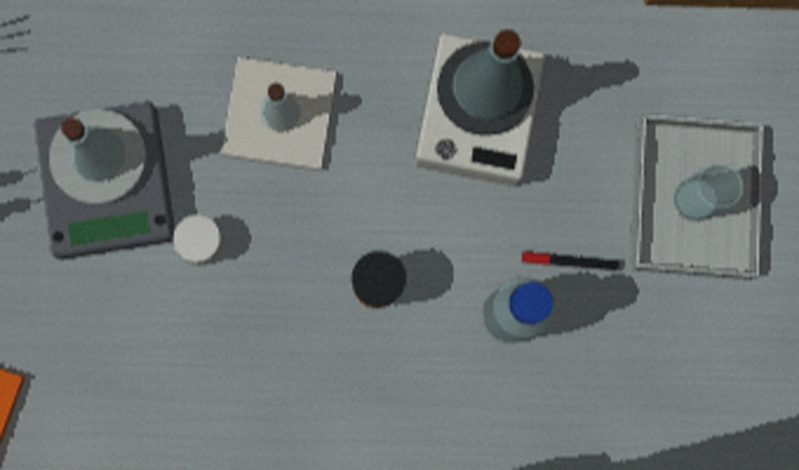

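All four pieces are upright in their places: flasks at (486,87), (97,155) and (280,112), beaker in the tray at (700,195). The bottle and jar look undisturbed. Handing in.

```bash
python3 -c "
from rig import ticket
print(ticket.close_job())"
```

```text
the job is handed in; nothing more can be done
None
```

Job handed in at about 34 s of the 128 s allowed: the beaker stands in the tray, then the large flask on the stirrer, the medium on the balance and the small on the tile, all upright and centred in the last picture, with the bottle and jar not touched; the hand-in gave no verdict.

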